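Find the key that opens the cash box

ROBOT

A 6-joint arm with a two-finger parallel gripper is mounted at the origin on the work surface. World frame = base frame: x ahead of the robot, y to its left, z up, the work surface at z = 0. Lengths are in m, angles in rad, forces in N, time in s.
With the tool pointing down it reaches from about 0.325 to 0.775 m from the base axis. Payload 5.5 kg.
Tool frame: the origin (TCP) lies at the very end of the fingers, on their centre line; the grasp point (between the pads) lies 19 mm behind it; z points along the fingers, y is the direction in which the jaws open and shut (so a half turn about z gives the same grasp; the last joint's range is limited). The gripper opens to 88 mm and grips with 3 to 60 N. Pads are 20 mm wide; open, the fingers measure 115 mm over their backs; the gripper's body (75 mm by 178 mm) begins 61 mm behind the grasp point.
Start: joints at [1.278, 0.091, 1.231, -0, 1.82, -0.057], TCP at [0.14, 0.583, 0.223] pointing down, gripper open.
Joint ranges: [-2.87, 2.87], [-0.86, 2.18], [0.17, 2.46], [-1.51, 4.65], [0.06, 2.69], [-2.65, 2.65]. Speed limits (rad/s): [2.57, 2.57, 3.01, 3.14, 3.14, 3.14].

INTERFACE

Orientations are given as a unit quaternion [x, y, z, w].
In Python, from plant import * gives the robot as it stands.
- The arm moves only by the tool jog_arm, never from a script. Its argument "steps" is a list of rows, each an object with "hand": the closure, from -1 (fully open) to 1 (shut), so that 0 is half open; "linear": the shift along the tool's x, y, z in cm, a list of three; "twist": the turn about the tool's z in degrees. A call has 1 to 20 rows; each row shifts and turns the commanded pose from where the row before left it, along the tool's axes as they then stand; what a row does not reach is not made up. A row lasts 1/10 s, in which the tool goes at most 50 mm and 8.59 degrees, less where a joint would pass 70% of its speed; a pose out of reach is approached as far as the arm can. A call is refused whole if a number of a shift passes 5 or a number of a turn 8.59, either way. A call with a gripper value outside its range is refused whole. The fingers move at their own pace and stop on an object; the grip force is fixed at half the most. Time passes only in rows, so rows that do not move let the fingers close. It gives the time, the measured TCP pose, the force and the opening at its end, in the units of the state.
- read_state(): the state, without advancing time (a new reading comes with each control period).
- grab_frame(name): name is "scene" or "top" or "wrist"; returns a dict with "img" (480x640x3 uint8, red, green, blue), "intrinsics" (3x3 intrinsics, pixels), "D" ([k1, k2, p1, p2, k3] as OpenCV has them; the pictures are not rectified), "view" (4x4, takes a point from world to camera coordinates). Camera axes: x right, y down, z forward; pixel columns grow to the right and rows downward; lengths in m; the calibration is good to about 2 mm. A picture is of the moment at which its call begins. There is no depth.
- job_done(): hands the job in, once; it reports no verdict.
The state is a dict: "t": time; "q": joint angles; "dq": joint speeds; "joint_torque": joint torques, N m; "position": TCP position; "tool_rot": TCP orientation; "contact_force": force on the tool from outside, world axes, zero at the start; "ft_torque": the same for the moment, N m; "opening": finger opening in m.
Only numpy, scipy, OpenCV 4.12 (cv2) and the standard library are available. Lean on these libraries where they do the work, as an engineer would, in place of code of your own. Each camera call takes 0.05 s, during which the arm holds its last target.

TASK

One of the three keys in the wooden stand opens the cash box, but nobody remembers which: try them one after another in the keyhole, pushed fully home and turned a quarter turn clockwise, and lay any key that will not turn in the blue tray or put it back in the stand. Leave the right key in the lock, turned, and push the box's cover back by its rib until it is fully open. Leave the card terminal and the paper rolls where they are.

Things in the scene. Friction and masses are not known exactly. Their poses are not given: they have to be found in the camera images.
- key_red_head (a point): Loose steel key, red plastic head, 86 mm long, 45 g, upright in the stand, bit down. Point: head centre; z up along the key, x its thickness, y its width. Head 9 (x) x 28 (y) x 32 mm. Below it a 4 mm round shank, then a flat bit 22 (y) x 3 (x) mm, 35 to 70 mm below this point, tip narrower, an 8 mm notch in both edges. Same both ways round. Which key fits changes every start: found only by trying.
- key_blue_head (a point): Head centre of a key with a blue head; like the red key in all but the height of its notch.
- key_yellow_head (a point): Head centre of a key with a yellow head; like the red key in all but the height of its notch.
- stand: Fixed wooden key stand, 50 (x) x 150 (y) x 45 mm tall; origin: centre of its underside. Slots at y = -45, 0 and 45 mm, x = 0, each 26 (y) x 4.8 (x) mm, bevelled to 34 x 12.8 at the mouth, floor 7 mm above the desk, hold one key each with the key's x and y along the stand's (or half a turn round). Head centres stand 77 mm above the desk.
- tray: Fixed shallow blue plastic tray for keys that do not fit, 200 (x) x 150 (y) x 20 mm tall, walls and floor 4 mm; origin at the centre of its underside.
- cashbox: Fixed grey steel cash box, 170 (x) x 220 (y) x 90 mm tall, origin at the centre of its underside; x points away from the robot. The near 65 mm of its top is a dark fixed deck with the lock; behind it lies the sliding cover, its top flush with the deck at 90 mm.
- keyhole (a point): Centre of the keyhole's mouth on top of the deck, in a brass frame 1 mm high, 52 mm in front of the box's centre; axes as the box's. Slot 28 (y) x 7 (x) mm, its mouth bevelled all round to 36 x 15 at the top, 5 mm deep, and less below. A key goes straight down, its y along the box's y, either way round, until its end meets the barrel 46 mm below the mouth: head centre then 24 mm above the deck.
- barrel (a joint): Hidden lock barrel under the keyhole, turned by a key within 2 mm of fully home: 0 locked, in line with the keyhole; 1.5 rad fully turned, clockwise from above; friction 0.03 N m; play 0.3 rad. A wrong key stops hard before 0.8 rad (turn it back to pull it out); the right one turns all the way with little effort and then cannot be pulled out. Past 0.95 it frees the cover.
- cover (a joint): Sliding aluminium cover behind the deck, 103 (x) x 208 (y) mm; 0 shut, 0.085 m fully open; it slides away along the box's x, overhanging the rear; friction about 2 N. While the lock is not turned it moves about 1 mm only.
- rib (a point): Top centre of the black rib on the cover, moving with it: 8 mm thick (x), 140 mm long (y), 16 mm tall above the cover, 30 mm behind the box's centre when shut; push its near face.
- roll_a_center (a point): Bystander: upright receipt paper roll, 56 mm across, 57 mm tall; its centre.
- roll_b_center (a point): Bystander: a second roll like it; its centre.
- terminal: Bystander: black card terminal lying flat, 75 (x) x 160 (y) x 42 mm tall; origin at the centre of its underside.
Mind the look-alikes: they are no part of the job. Of the things shaped like the stand, the wooden one is meant.

How it is judged:
On the way, in this order (a step that is already met when the one before it is completed fails the run):
1. a key is home in the lock and has turned it, the cover still shut (((horizontal distance between key_red_head and keyhole below 0.012 m and z of key_red_head in the frame of cashbox between 0.1 and 0.121 m and angle between key_red_head's own z axis and vertical below 0.25 rad) or (horizontal distance between key_blue_head and keyhole below 0.012 m and z of key_blue_head in the frame of cashbox between 0.1 and 0.121 m and angle between key_blue_head's own z axis and vertical below 0.25 rad) or (horizontal distance between key_yellow_head and keyhole below 0.012 m and z of key_yellow_head in the frame of cashbox between 0.1 and 0.121 m and angle between key_yellow_head's own z axis and vertical below 0.25 rad)) and value of joint barrel above 0.95 rad and value of joint cover below 0.01 m), for 0.1 s.
2. the cover is pushed open (value of joint cover above 0.068 m), for 0.1 s.
At the end, for the whole second after the job is handed in: A key stands in the lock (head within 12 mm of the keyhole's axis, upright), the barrel is turned past 0.95 rad, the cover is open by at least 68 mm of its 85, each other key lies with its head inside the tray (below 50 mm) or stands upright in the stand, and all keys are at rest (((horizontal distance between key_red_head and keyhole below 0.012 m and z of key_red_head in the frame of cashbox between 0.1 and 0.121 m and angle between key_red_head's own z axis and vertical below 0.25 rad) or (horizontal distance between key_blue_head and keyhole below 0.012 m and z of key_blue_head in the frame of cashbox between 0.1 and 0.121 m and angle between key_blue_head's own z axis and vertical below 0.25 rad) or (horizontal distance between key_yellow_head and keyhole below 0.012 m and z of key_yellow_head in the frame of cashbox between 0.1 and 0.121 m and angle between key_yellow_head's own z axis and vertical below 0.25 rad)) and value of joint barrel above 0.95 rad and value of joint cover above 0.068 m and ((horizontal distance between key_red_head and keyhole below 0.012 m and z of key_red_head in the frame of cashbox between 0.1 and 0.121 m and angle between key_red_head's own z axis and vertical below 0.25 rad) or (x of key_red_head in the frame of tray between -0.1 and 0.1 m and y of key_red_head in the frame of tray between -0.075 and 0.075 m and z of key_red_head in the frame of tray between 0 and 0.05 m) or (x of key_red_head in the frame of stand between -0.012 and 0.012 m and y of key_red_head in the frame of stand between -0.065 and 0.065 m and z of key_red_head in the frame of stand between 0.065 and 0.09 m)) and ((horizontal distance between key_blue_head and keyhole below 0.012 m and z of key_blue_head in the frame of cashbox between 0.1 and 0.121 m and angle between key_blue_head's own z axis and vertical below 0.25 rad) or (x of key_blue_head in the frame of tray between -0.1 and 0.1 m and y of key_blue_head in the frame of tray between -0.075 and 0.075 m and z of key_blue_head in the frame of tray between 0 and 0.05 m) or (x of key_blue_head in the frame of stand between -0.012 and 0.012 m and y of key_blue_head in the frame of stand between -0.065 and 0.065 m and z of key_blue_head in the frame of stand between 0.065 and 0.09 m)) and ((horizontal distance between key_yellow_head and keyhole below 0.012 m and z of key_yellow_head in the frame of cashbox between 0.1 and 0.121 m and angle between key_yellow_head's own z axis and vertical below 0.25 rad) or (x of key_yellow_head in the frame of tray between -0.1 and 0.1 m and y of key_yellow_head in the frame of tray between -0.075 and 0.075 m and z of key_yellow_head in the frame of tray between 0 and 0.05 m) or (x of key_yellow_head in the frame of stand between -0.012 and 0.012 m and y of key_yellow_head in the frame of stand between -0.065 and 0.065 m and z of key_yellow_head in the frame of stand between 0.065 and 0.09 m)) and linear speed of each of key_red, key_blue, key_yellow below 0.03 m/s); the robot touches nothing.
It fails at once if a paper roll or the card terminal is moved by more than 30 mm (distance of any of roll_a_center, roll_b_center, terminal from where it was at the start of the episode above 0.03 m).
It also fails if it takes over 72 s, if anything falls off the work surface, if the arm or the gripper's body presses on something with over 40 N, if the wrist force passes 120 N, or if a joint passes its speed limit or range.

## Working session

There is one attempt and no reset: what is moved stays moved. The work goes in short steps, Python scripts to look and compute and a tool call to move; the robot and the scene stay as the last step left them, time stands still between calls to the robot, and variables do not carry over. Pictures are saved under pics/ and viewed, and the job is handed in when it is done.

Besides the shell and the picture viewer there is one more tool, called after "Request:" as name(argument=value, ...), one argument or row to a line, values as JSON. jog_arm: Moves the arm, as the interface text tells. Its arguments: {"type":"object","properties":{"steps":{"type":"array"}},"required":["steps"]}

```bash
ls; mkdir -p pics; python3 - <<'E'
from plant import *
import cv2,pickle
print(read_state())
for n in ["scene","top","wrist"]:
    f=grab_frame(n); pickle.dump(f,open(f"pics/{n}0.pkl","wb"))
    cv2.imwrite(f"pics/{n}0.png",f["img"][:,:,::-1]); print(n,f["intrinsics"],f["D"],f["view"])
E
```

```text
pics
{'t': 0.0, 'q': array([ 1.27830636e+00,  9.18285384e-02,  1.23183040e+00, -3.51946904e-05,
        1.81977319e+00, -5.66605654e-02]), 'dq': array([-0.00090431,  0.00093325, -0.00083253, -0.00223702,  0.00186779,
        0.00179002]), 'joint_torque': array([-5.97869366e-04, -4.46438599e+01, -4.06446505e+01,  6.98065432e-02,
        2.90422887e-02, -9.06683317e-05]), 'position': array([0.14010033, 0.58313016, 0.22155635]), 'tool_rot': array([ 1.17645888e-01,  9.93055184e-01, -9.08719104e-04, -1.42949370e-04]), 'contact_force': array([-0.07248721, -0.36557324, -0.02528074]), 'ft_torque': array([ 0.00811374, -0.02943726, -0.01886262]), 'opening': 0.08792332713301253}
scene [[506.88561064   0.         330.77814879]
 [  0.         506.88561064 236.59167774]
 [  0.           0.           1.        ]] [-0.1431014  0.         0.         0.         0.       ] [[ 0.82301637  0.56778789  0.01615468 -0.43867704]
 [ 0.46762447 -0.66113509 -0.58670924 -0.19381697]
 [-0.32244598  0.49042563 -0.80963652  1.14888929]
 [ 0.          0.          0.          1.        ]]
top [[576.03173252   0.     
[... 197 characters left out ...]
1 -5.35968303e-04  1.99037820e-02]
 [-9.94047295e-01 -1.52671684e-03 -1.08938719e-01  5.12087278e-01]
 [ 1.08937747e-01  7.06490928e-04 -9.94048323e-01  1.35811126e+00]
 [ 0.00000000e+00  0.00000000e+00  0.00000000e+00  1.00000000e+00]]
wrist [[338.15616657   0.         320.32615393]
 [  0.         338.15616657 241.24337835]
 [  0.           0.           1.        ]] [-0.03406452  0.          0.          0.          0.        ] [[ 2.33263126e-01  9.72413178e-01 -9.62313018e-04 -5.99900107e-01]
 [ 9.34309994e-01 -2.23848380e-01  2.77410775e-01 -3.37390526e-02]
 [ 2.69542481e-01 -6.56088032e-02 -9.60750923e-01  3.90064784e-01]
 [ 0.00000000e+00  0.00000000e+00  0.00000000e+00  1.00000000e+00]]
```

View pics/top0.png

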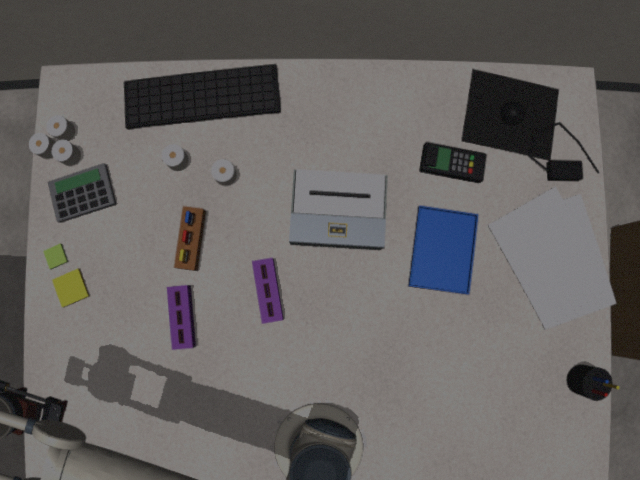

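View pics/scene0.png

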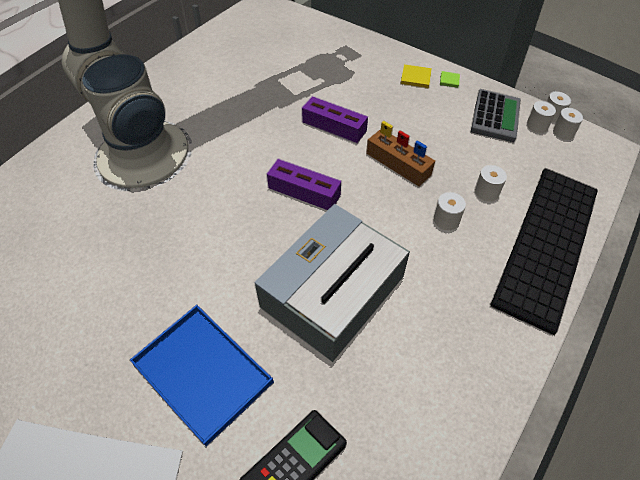

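View pics/wrist0.png

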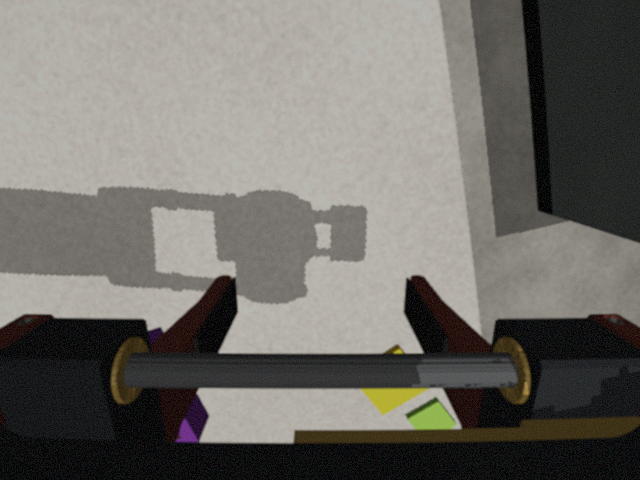

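Top view: the wooden stand (190,238) holds blue/red/yellow keys at (189,218), (187,237), (184,256). The two purple blocks at (180,317) and (267,290) are empty look-alikes. The box is at (338,208), the keyhole at (338,230) and the tray at (444,250). The rolls near the stand are at (175,157) and (223,171).

```bash
cat > h.py <<'E'
import numpy as np,cv2,pickle
def ray(f,uv):
    p=cv2.undistortPoints(np.array([[uv]],float),f["intrinsics"],np.array(f["D"],float))[0,0]
    V=np.array(f["view"]);R=V[:3,:3];t=V[:3,3]
    return -R.T@t, R.T@np.array([p[0],p[1],1.])
def onz(f,uv,z):
    c,d=ray(f,uv); return c+d*(z-c[2])/d[2]
def tri(f1,u1,f2,u2):
    c1,d1=ray(f1,u1);c2,d2=ray(f2,u2)
    s=np.linalg.lstsq(np.c_[d1,-d2],c2-c1,rcond=None)[0]
    a=c1+s[0]*d1;b=c2+s[1]*d2
    return (a+b)/2,np.linalg.norm(a-b)
def proj(f,X):
    V=np.array(f["view"]);r=cv2.Rodrigues(V[:3,:3])[0]
    return cv2.projectPoints(np.array([X],float),r,V[:3,3],f["intrinsics"],np.array(f["D"],float))[0].reshape(-1,2)
def mask(f,lo,hi,roi=None):
    hsv=cv2.cvtColor(f["img"],cv2.COLOR_RGB2HSV); m=cv2.inRange(hsv,lo,hi)
    if roi:
        k=np.zeros_like(m);x0,y0,x1,y1=roi;k[y0:y1,x0:x1]=255;m&=k
    return m
def big(m):
    c,_=cv2.findContours(m,cv2.RETR_EXTERNAL,cv2.CHAIN_APPROX_NONE);return sorted(c,key=cv2.contourArea)[::-1]
def cen(c):
    M=cv2.moments(c);return (M['m10']/M['m00'],M['m01']/M['m00'])
E
python3 - <<'E'
from h import *
T=pickle.load(open("pics/top0.pkl","rb"));S=pickle.load(open("pics/scene0.pkl","rb"))
rng={'red':((0,160,60),(5,255,255)),'blue':((105,130,50),(130,255,255)),'yellow':((22,130,80),(35,255,255))}
for k,(lo,hi) in rng.items():
    a=big(mask(T,lo,hi,(170,200,210,275)))[:1];b=big(mask(S,lo,hi,(370,110,440,170)))[:1]
    for x in (a,b): print(k,cv2.contourArea(x[0]),cen(x[0]),cv2.boundingRect(x[0]))
    print(tri(T,cen(a[0]),S,cen(b[0])))
t=big(mask(T,(105,130,50),(125,255,255),(400,190,490,310)))[0]
r=cv2.minAreaRect(t);print('tray',r,[onz(T,p,.02).round(4) for p in cv2.boxPoints(r)])
s=big(mask(S,(105,130,50),(125,255,255),(120,290,290,460)))[0]
r=cv2.minAreaRect(s);print('trayS',[onz(S,p,.02).round(4) for p in cv2.boxPoints(r)])
def crop(f,x0,y0,x1,y1,k,n): cv2.imwrite(n,cv2.resize(f["img"][y0:y1,x0:x1,::-1],None,fx=k,fy=k,interpolation=cv2.INTER_CUBIC))
crop(T,280,160,395,255,6,"pics/c1.png");crop(T,160,190,290,340,4,"pics/c2.png")
crop(S,250,200,415,360,4,"pics/c3.png");crop(S,360,110,440,190,7,"pics/c4.png")
E
```

```text
red 27.5 (183.88484848484848, 235.27878787878785) (182, 230, 5, 12)
red 69.0 (402.3574879227053, 136.78019323671495) (397, 131, 12, 16)
(array([0.50295864, 0.31496765, 0.08038836]), np.float64(0.00424345964275686))
blue 25.0 (187.06, 216.63333333333333) (185, 212, 5, 11)
blue 119.0 (419.7689075630252, 148.5) (414, 141, 13, 16)
(array([0.54818208, 0.31015848, 0.07520514]), np.float64(0.002860471737325344))
yellow 28.5 (181.06432748538012, 254.53801169590642) (179, 249, 5, 12)
yellow 108.5 (386.0890937019969, 128.70660522273425) (381, 121, 12, 17)
(array([0.45853982, 0.32199856, 0.07459238]), np.float64(0.0037234347175239884))
tray ((443.5652770996094, 249.57217407226562), (60.445613861083984, 81.23434448242188), 7.275004863739014) [array([ 0.389 , -0.2157,  0.02  ]), array([ 0.5856, -0.2443,  0.02  ]), array([ 0.5674, -0.3943,  0.02  ]), array([ 0.3696, -0.3632,  0.02  ])]
trayS [array([ 0.3686, -0.3691,  0.02  ]), array([ 0.3829, -0.2054,  0.02  ]), array([ 0.5958, -0.25  ,  0.02  ]), array([ 0.5707, -0.396 ,  0.02  ])]
```

View pics/c1.png

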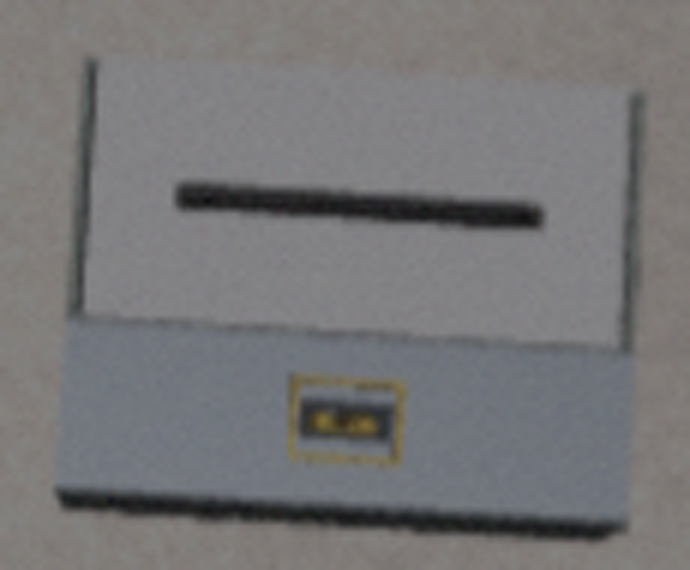

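View pics/c2.png

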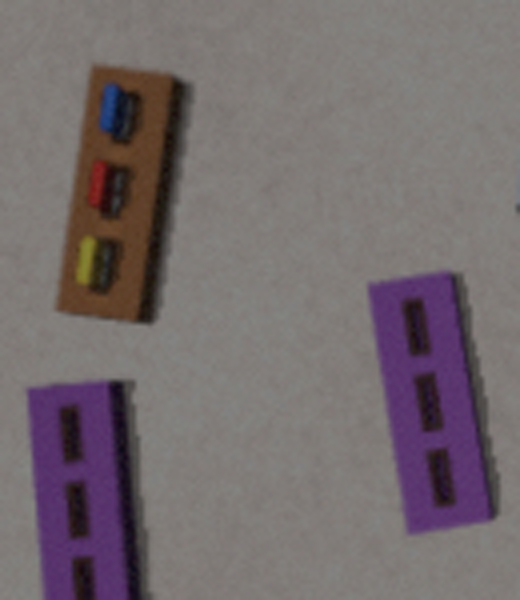

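View pics/c3.png

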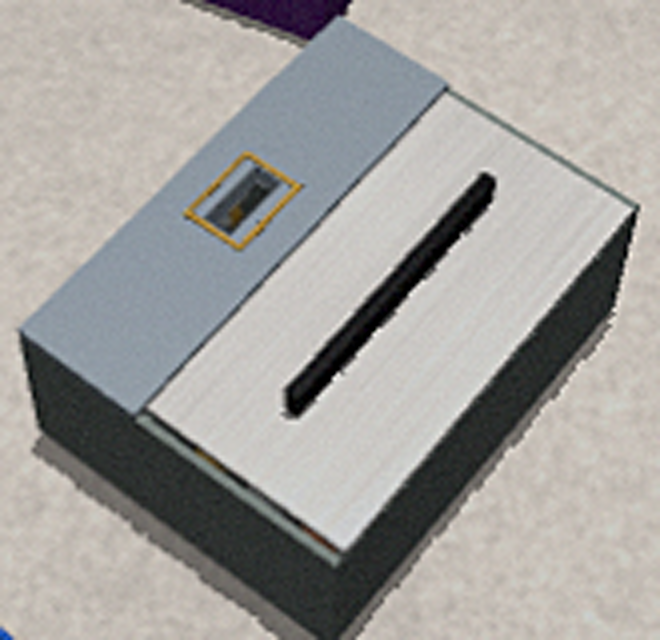

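View pics/c4.png

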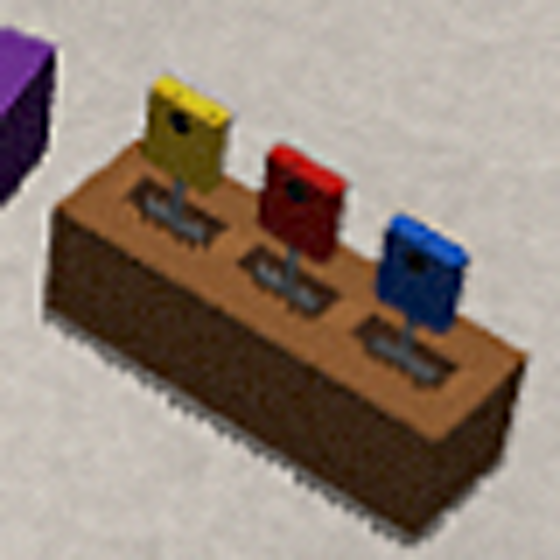

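```bash
python3 - <<'E'
from h import *
from plant import *
from scipy.spatial.transform import Rotation as Ro
T=pickle.load(open("pics/top0.pkl","rb"));S=pickle.load(open("pics/scene0.pkl","rb"))
for n,u in dict(red=(183.9,235.3),blue=(187.06,216.6),yellow=(181.06,254.5)).items(): print(n,onz(T,u,.093).round(4))
# scene: head centre
for n,u in dict(red=(402.8,138.5),blue=(420,149),yellow=(386.4,129)).items(): print('S',n,onz(S,u,.077).round(4))
# wooden stand
m=mask(T,(5,80,40),(20,255,255),(160,195,215,280)); c=big(m)[0]; r=cv2.minAreaRect(c)
print('stand',r,[onz(T,p,.045).round(4) for p in cv2.boxPoints(r)],onz(T,r[0],.045))
# brass frame
for f,roi,nm in((T,(320,215,355,245),'T'),(S,(290,230,330,265),'S')):
    m=mask(f,(14,90,60),(30,255,255),roi)
    pts=cv2.findNonZero(m); r=cv2.minAreaRect(pts); print(nm,'brass',r,onz(f,r[0],.091).round(4))
    P=np.array([onz(f,p,.091) for p in cv2.boxPoints(r)]);print(P.round(4))
# rib
for f,roi,nm in((T,(305,183,375,202),'T'),(S,(315,235,380,310),'S')):
    m=mask(f,(0,0,0),(180,255,45),roi); c=big(m)[0]; r=cv2.minAreaRect(c); 
    bp=cv2.boxPoints(r); print(nm,'rib',r,onz(f,r[0],.106).round(4)); print(np.array([onz(f,p,.106) for p in bp]).round(4))
# deck corners from crops
for n,u in dict(nearL=(280+57/6,160+492/6),nearR=(280+625/6,160+522/6)).items(): print(n,onz(T,u,.09).round(4))
for n,u in dict(A=(250+22/4,200+331/4),B=(250+341/4,200+16/4),C=(250+640/4,200+207/4),D=(250+340/4,200+565/4)).items(): print(n,onz(S,u,.09).round(4))
s=read_state();print(Ro.from_quat(s['tool_rot']).as_matrix().round(3))
E
```

```text
red [0.5033 0.3134 0.093 ]
blue [0.547  0.3071 0.093 ]
yellow [0.4588 0.319  0.093 ]
S red [0.5034 0.3127 0.077 ]
S blue [0.5489 0.3062 0.077 ]
S yellow [0.4594 0.3177 0.077 ]
stand ((188.77516174316406, 237.89260864257812), (21.50601577758789, 62.13663101196289), 8.426969528198242) [array([0.4322, 0.3474, 0.045 ]), array([0.5806, 0.3291, 0.045 ]), array([0.5728, 0.2769, 0.045 ]), array([0.425 , 0.2957, 0.045 ])] [0.50228224 0.31208265 0.045     ]
T brass ((337.0, 228.5), (11.0, 18.0), 90.0) [ 0.5198 -0.0403  0.091 ]
[[ 0.5325 -0.0196  0.091 ]
 [ 0.5326 -0.0611  0.091 ]
 [ 0.5071 -0.0609  0.091 ]
 [ 0.507  -0.0196  0.091 ]]
S brass ((310.75, 249.75001525878906), (16.26345443725586, 25.455841064453125), 45.0) [ 0.5179 -0.0425  0.091 ]
[[ 0.5009 -0.0629  0.091 ]
 [ 0.5039 -0.0132  0.091 ]
 [ 0.535  -0.0219  0.091 ]
 [ 0.5313 -0.0705  0.091 ]]
T rib ((339.0240478515625, 194.13201904296875), (58.20244216918945, 2.733323812484741), 3.7313973903656006) [ 0.5973 -0.0446  0.106 ]
[[ 0.5984  0.0222  0.106 ]
 [ 0.6047  0.0218  0.106 ]
 [ 0.5963 -0.1114  0.106 ]
 [ 0.5899 -0.111   0.106 ]]
S rib ((347.2730407714844, 273.29156494140625), (6.508518218994141, 76.59910583496094), 42.5633544921875) [ 0.6016 -0.0541  0.106 ]
[[ 0.5915 -0.1213  0.106 ]
 [ 0.6008  0.0212  0.106 ]
 [ 0.6125  0.0181  0.106 ]
 [ 0.6024 -0.1234  0.106 ]]
nearL [0.4885 0.0688 0.09  ]
nearR [ 0.4773 -0.1488  0.09  ]
A [ 0.4811 -0.15    0.09  ]
B [0.4939 0.0688 0.09  ]
C [0.6626 0.0553 0.09  ]
D [ 0.6501 -0.1607  0.09  ]
[[-0.972  0.234 -0.   ]
 [ 0.234  0.972 -0.001]
 [ 0.    -0.001 -1.   ]]
```

Request:
jog_arm(
  steps=[
    {"hand": -1, "linear": [0, 0, 0], "twist": -6.1},
    {"hand": -1, "linear": [-2.6, -1.3, 0.4], "twist": 0},
    {"hand": -1, "linear": [-2.6, -1.3, 0.4], "twist": 0},
    {"hand": -1, "linear": [-2.6, -1.3, 0.4], "twist": 0},
    {"hand": -1, "linear": [-2.6, -1.3, 0.4], "twist": 0},
    {"hand": -1, "linear": [-2.6, -1.3, 0.4], "twist": 0},
    {"hand": -1, "linear": [-2.6, -1.3, 0.4], "twist": 0},
    {"hand": -1, "linear": [-2.6, -1.3, 0.4], "twist": 0},
    {"hand": -1, "linear": [-2.6, -1.3, 0.4], "twist": 0},
    {"hand": -1, "linear": [-2.6, -1.3, 0.4], "twist": 0},
    {"hand": -1, "linear": [-2.6, -1.3, 0.4], "twist": 0},
    {"hand": -1, "linear": [-2.6, -1.3, 0.4], "twist": 0},
    {"hand": -1, "linear": [-2.6, -1.3, 0.4], "twist": 0},
    {"hand": -1, "linear": [-2.6, -1.3, 0.4], "twist": 0},
    {"hand": -1, "linear": [-2.6, -1.3, 0.4], "twist": 0},
    {"hand": -1, "linear": [-2.6, -1.3, 0.4], "twist": 0},
    {"hand": -1, "linear": [-2.6, -1.3, 0.4], "twist": 0},
    {"hand": -1, "linear": [-2.4, -1.3, 0.4], "twist": 0},
    {"hand": -1, "linear": [0, 0, 0], "twist": 0},
    {"hand": -1, "linear": [0, 0, 0], "twist": 0},
  ],
)

```text
t: 2.15
position: [0.5479, 0.3072, 0.1539]
tool_rot: [0.065, 0.998, -0.0, -0.001]
contact_force: [-0.8, 1.0, 0.2]
opening: 0.0876
```

```bash
cat >> h.py <<'E'
def st():
    from plant import read_state
    from scipy.spatial.transform import Rotation as Ro
    s=read_state();M=Ro.from_quat(s['tool_rot']).as_matrix()
    th=np.degrees(np.arctan2(M[1,1],M[0,1]));return s,M,th
def go(X,theta=None):
    s,M,th=st()
    print('t',round(s['t'],2),'pos',s['position'].round(4),'jaw',th.round(2),'F',s['contact_force'].round(2),'Tq',s['ft_torque'].round(3),'open',round(s['opening'],4),'q',np.degrees(s['q']).round(1))
    if X is not None:
        R=M
        if theta is not None:
            dt=((theta-th+90)%180)-90
            print('twist (half-turn-sym)',(-dt).round(2))
            a=np.radians(th+dt);y=np.array([np.cos(a),np.sin(a),0]);z=np.array([0,0,-1.]);R=np.c_[np.cross(y,z),y,z]
        print('shift after twist cm',(100*R.T@(np.array(X)-s['position'])).round(2))
E
python3 - <<'E'
from h import *
from plant import *
f=grab_frame("wrist");pickle.dump(f,open("pics/w1.pkl","wb"));cv2.imwrite("pics/w1.png",f["img"][:,:,::-1])
go([.548,.3065,.058],82.6)
print(proj(f,[[.548,.3065,.093],[.5034,.313,.093],[.459,.3184,.093]]))
E
```

```text
t 2.2 pos [0.5475 0.3078 0.1544] jaw 82.59 F [ 0.31  0.29 -0.09] Tq [-0.032 -0.016 -0.02 ] open 0.0875 q [ 26.2   9.4  72.9   0.   97.8 -56.4]
twist (half-turn-sym) -0.01
shift after twist cm [-0.07 -0.12  9.64]
[[318.74738879 257.71621981]
 [319.66251857 192.93655084]
 [318.97997361 121.51779063]]
```

View pics/w1.png

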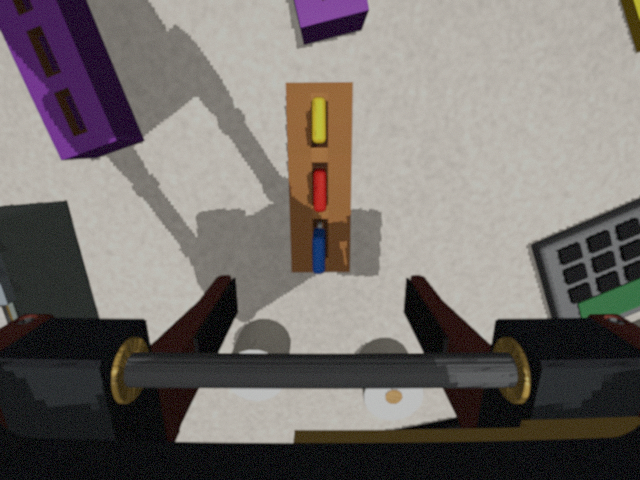

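Wrist view: the yellow, red and blue heads are at (319,121), (320,190) and (319,255), all on the jaw centre line and matching my projections to within 2–3 px. The grasp is well aligned, so I'm descending on blue.

Request:
jog_arm(
  steps=[
    {"hand": -1, "linear": [0, -0.1, 2.4], "twist": 0},
    {"hand": -1, "linear": [0, 0, 2.4], "twist": 0},
    {"hand": -1, "linear": [0, 0, 2.4], "twist": 0},
    {"hand": -1, "linear": [0, 0, 1.6], "twist": 0},
    {"hand": -1, "linear": [0, 0, 0.8], "twist": 0},
    {"hand": -1, "linear": [0, 0, 0], "twist": 0},
    {"hand": 1, "linear": [0, 0, 0], "twist": 0},
    {"hand": 1, "linear": [0, 0, 0], "twist": 0},
    {"hand": 1, "linear": [0, 0, 0], "twist": 0},
    {"hand": 1, "linear": [0, 0, 0], "twist": 0},
    {"hand": 1, "linear": [0, 0, 0], "twist": 0},
    {"hand": 1, "linear": [0, 0, 0], "twist": 0},
    {"hand": 1, "linear": [0, 0, 0], "twist": 0},
    {"hand": 1, "linear": [0, 0, 0], "twist": 0},
  ],
)

```text
t: 3.6
position: [0.5479, 0.3065, 0.0586]
tool_rot: [0.065, 0.998, -0.0, -0.0]
contact_force: [0.5, 0.3, -0.2]
opening: 0.0273
```

```bash
python3 - <<'E'
from h import *
go([.548,.3065,.058],82.6)
E
```

```text
t 3.6 pos [0.5479 0.3065 0.0586] jaw 82.59 F [ 0.48  0.27 -0.22] Tq [-0.     0.022  0.024] open 0.0273 q [ 26.1  11.1  80.7   0.   88.2 -56.5]
twist (half-turn-sym) -0.01
shift after twist cm [-0.01  0.    0.06]
```

Fingers are still closing; a few more still rows.

Request:
jog_arm(
  steps=[
    {"hand": 1, "linear": [0, 0, 0], "twist": 0},
    {"hand": 1, "linear": [0, 0, 0], "twist": 0},
    {"hand": 1, "linear": [0, 0, 0], "twist": 0},
    {"hand": 1, "linear": [0, 0, 0], "twist": 0},
    {"hand": 1, "linear": [0, 0, 0], "twist": 0},
  ],
)

```text
t: 4.1
position: [0.5478, 0.3065, 0.0586]
tool_rot: [0.065, 0.998, -0.0, -0.0]
contact_force: [0.2, 1.0, -0.5]
opening: 0.0089
```

```bash
cat >> h.py <<'E'
def arc(dxy,th0,twist,n):
    """constant tool-frame shift per row (cm), shift applied before the row's twist"""
    ph=twist/n; A=np.zeros((2,2))
    for k in range(n):
        a=np.radians(th0-k*ph); A+=np.c_[[-np.sin(a),np.cos(a)],[np.cos(a),np.sin(a)]]
    print('per row cm',(100*np.linalg.solve(A,dxy)).round(3),'twist',round(ph,3))
E
python3 - <<'E'
from h import *
arc(np.array([.518-.5478,-.0415-.3065]),82.6,85.9,12)
T=pickle.load(open("pics/top0.pkl","rb"));S=pickle.load(open("pics/scene0.pkl","rb"))
print(tri(T,(337.1,229.4),S,(310.4,249.6)),onz(T,(337.1,229.4),.091))
E
```

```text
per row cm [-2.136 -2.383] twist 7.158
(array([ 0.51723951, -0.04115221,  0.0895615 ]), np.float64(0.001751696394218244)) [ 0.51772253 -0.040502    0.091     ]
```

Request:
jog_arm(
  steps=[
    {"hand": 1, "linear": [0, 0, -2.5], "twist": 0},
    {"hand": 1, "linear": [0, 0, -4], "twist": 0},
    {"hand": 1, "linear": [0, 0, -4], "twist": 0},
    {"hand": 1, "linear": [0, 0, -3.5], "twist": 0},
    {"hand": 1, "linear": [-2.14, -2.38, 0], "twist": 7.16},
    {"hand": 1, "linear": [-2.14, -2.38, 0], "twist": 7.16},
    {"hand": 1, "linear": [-2.14, -2.38, 0], "twist": 7.16},
    {"hand": 1, "linear": [-2.14, -2.38, 0], "twist": 7.16},
    {"hand": 1, "linear": [-2.14, -2.38, 0], "twist": 7.16},
    {"hand": 1, "linear": [-2.14, -2.38, 0], "twist": 7.16},
    {"hand": 1, "linear": [-2.14, -2.38, 0], "twist": 7.16},
    {"hand": 1, "linear": [-2.14, -2.38, 0], "twist": 7.16},
    {"hand": 1, "linear": [-2.14, -2.38, 0], "twist": 7.16},
    {"hand": 1, "linear": [-2.14, -2.38, 0], "twist": 7.16},
    {"hand": 1, "linear": [-2.14, -2.38, 0], "twist": 7.16},
    {"hand": 1, "linear": [-2.14, -2.38, 0], "twist": 7.16},
    {"hand": 1, "linear": [0, 0, 0], "twist": 0},
    {"hand": 1, "linear": [0, 0, 0], "twist": 0},
  ],
)

```text
t: 5.9
position: [0.5185, -0.0417, 0.199]
tool_rot: [0.727, 0.687, 0.0, 0.0]
contact_force: [-0.5, 0.6, -0.5]
opening: 0.0089
```

```bash
python3 - <<'E'
from h import *
from plant import *
go([.5175,-.0413,.2],-3.3)
f=grab_frame("wrist");pickle.dump(f,open("pics/w2.pkl","wb"));cv2.imwrite("pics/w2.png",f["img"][:,:,::-1])
g=grab_frame("scene");pickle.dump(g,open("pics/s2.pkl","wb"));cv2.imwrite("pics/s2.png",cv2.resize(g["img"][120:300,230:400,::-1],None,fx=3.3,fy=3.3))
h=grab_frame("top");pickle.dump(h,open("pics/t2.pkl","wb"))
print(proj(f,[[.5175,-.0413,.091]]))
E
```

```text
t 5.9 pos [ 0.5185 -0.0417  0.199 ] jaw -3.29 F [-0.47  0.62 -0.46] Tq [-0.102  0.053 -0.   ] open 0.0089 q [ -8.4  -7.4  85.3   0.  102.   -5.1]
twist (half-turn-sym) 0.01
shift after twist cm [ 0.03 -0.11 -0.1 ]
[[318.74160549 239.23834431]]
```

View pics/w2.png

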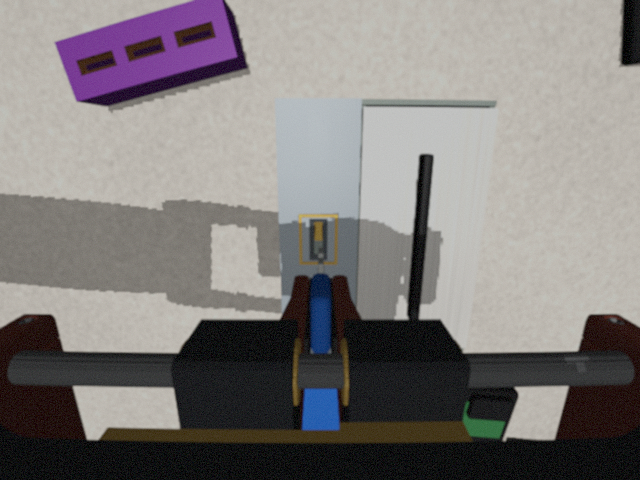

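View pics/s2.png

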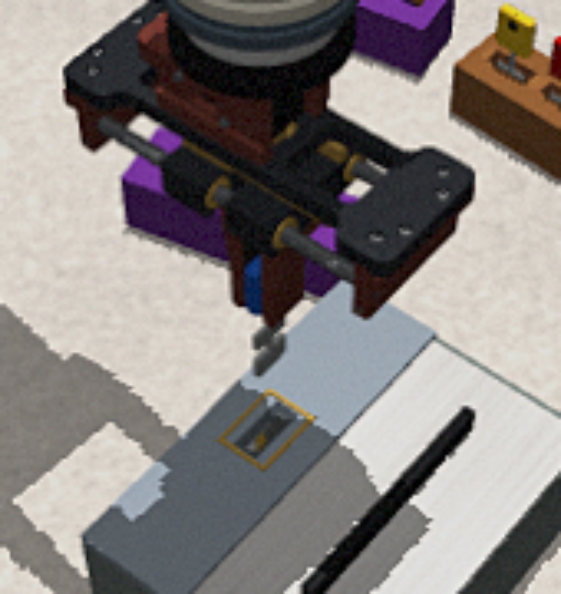

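Wrist view: the brass keyhole frame is centred at (319,239), and my projection was (318.7,239.2). The key is vertical in the jaws. Inserting.

Request:
jog_arm(
  steps=[
    {"hand": 1, "linear": [0, -0.1, 2], "twist": 0},
    {"hand": 1, "linear": [0, 0, 2.5], "twist": 0},
    {"hand": 1, "linear": [0, 0, 1], "twist": 0},
    {"hand": 1, "linear": [0, 0, 1], "twist": 0},
    {"hand": 1, "linear": [0, 0, 1], "twist": 0},
    {"hand": 1, "linear": [0, 0, 1], "twist": 0},
    {"hand": 1, "linear": [0, 0, 1], "twist": 0},
    {"hand": 1, "linear": [0, 0, 0.6], "twist": 0},
    {"hand": 1, "linear": [0, 0, 0.2], "twist": 0},
    {"hand": 1, "linear": [0, 0, 0], "twist": 0},
  ],
)

```text
t: 7.05
position: [0.5176, -0.0415, 0.0959]
tool_rot: [0.727, 0.686, 0.0, 0.0]
contact_force: [0.1, 0.3, -0.5]
opening: 0.009
```

```bash
python3 - <<'E'
from h import *
go([.5175,-.0413,.0956],-3.3)
E
```

```text
t 7.05 pos [ 0.5176 -0.0415  0.0959] jaw -3.34 F [ 0.07  0.32 -0.52] Tq [-0.009  0.259 -0.031] open 0.009 q [-8.3 -6.6 95.1  0.  91.5 -5. ]
twist (half-turn-sym) -0.04
shift after twist cm [ 0.02 -0.01  0.03]
```

Into the slot with no force. Press until contact.

Request:
jog_arm(
  steps=[
    {"hand": 1, "linear": [0, 0, 0.1], "twist": 0},
    {"hand": 1, "linear": [0, 0, 0.05], "twist": 0},
    {"hand": 1, "linear": [0, 0, 0], "twist": 0},
  ],
)

```text
t: 7.35
position: [0.5177, -0.0416, 0.0955]
tool_rot: [0.727, 0.686, 0.0, 0.001]
contact_force: [-3.1, -0.7, 4.6]
opening: 0.0092
```

Request:
jog_arm(
  steps=[
    {"hand": 1, "linear": [0, 0, 0], "twist": 8},
    {"hand": 1, "linear": [0, 0, 0], "twist": 8},
    {"hand": 1, "linear": [0, 0, 0], "twist": 8},
    {"hand": 1, "linear": [0, 0, 0], "twist": 8},
  ],
)

```text
t: 7.75
position: [0.5175, -0.0409, 0.0955]
tool_rot: [0.889, 0.457, 0.001, -0.0]
contact_force: [-4.3, 2.4, 6.2]
opening: 0.009
```

```bash
python3 - <<'E'
from h import *
go([.5175,-.0413,.0956])
E
```

```text
t 7.75 pos [ 0.5175 -0.0409  0.0955] jaw -35.6 F [-4.28  2.37  6.22] Tq [0.333 0.876 0.635] open 0.009 q [-8.3 -6.6 95.2  0.1 91.5 27.3]
shift after twist cm [-0.03  0.03 -0.01]
```

Request:
jog_arm(
  steps=[
    {"hand": 1, "linear": [0, 0, 0], "twist": 5},
    {"hand": 1, "linear": [0, 0, 0], "twist": 5},
  ],
)

```text
t: 7.95
position: [0.5173, -0.041, 0.0955]
tool_rot: [0.925, 0.379, 0.0, -0.0]
contact_force: [-4.9, 1.0, 5.7]
opening: 0.0112
```

```bash
python3 - <<'E'
from h import *
go([.5175,-.0413,.0956])
E
```

```text
t 7.95 pos [ 0.5173 -0.041   0.0955] jaw -45.44 F [-4.87  0.98  5.67] Tq [0.226 0.97  0.816] open 0.0112 q [-8.3 -6.6 95.2  0.  91.5 37.1]
shift after twist cm [-0.    0.04 -0.01]
```

Blue hits a hard stop: 0.8 N m at about 40°, with the jaws being pried open. It was home at z 0.0955, so it is a wrong key. Turning back, pulling out and moving it to the tray.

Request:
jog_arm(
  steps=[
    {"hand": 1, "linear": [0, 0, 0], "twist": -8.4},
    {"hand": 1, "linear": [0, 0, 0], "twist": -8.4},
    {"hand": 1, "linear": [0, 0, 0], "twist": -8.4},
    {"hand": 1, "linear": [0, 0, 0], "twist": -8.4},
    {"hand": 1, "linear": [0, 0, 0], "twist": -8.4},
    {"hand": 1, "linear": [0, 0, 0], "twist": 0},
  ],
)

```text
t: 8.55
position: [0.5176, -0.0415, 0.0955]
tool_rot: [0.726, 0.688, 0.0, 0.0]
contact_force: [-2.6, 0.6, 5.3]
opening: 0.009
```

```bash
python3 - <<'E'
from h import *
go([.5175,-.0413,.0956],-3.3)
E
```

```text
t 8.55 pos [ 0.5176 -0.0415  0.0955] jaw -3.09 F [-2.55  0.61  5.33] Tq [ 0.036  0.787 -0.052] open 0.009 q [-8.3 -6.6 95.1 -0.  91.4 -5.3]
twist (half-turn-sym) 0.21
shift after twist cm [ 0.02 -0.02 -0.01]
```

Request:
jog_arm(
  steps=[
    {"hand": 1, "linear": [0, 0, -0.5], "twist": 0},
    {"hand": 1, "linear": [0, 0, -1], "twist": 0},
    {"hand": 1, "linear": [0, 0, -1], "twist": 0},
  ],
)

```text
t: 8.85
position: [0.5176, -0.0415, 0.1199]
tool_rot: [0.727, 0.686, 0.0, 0.0]
contact_force: [-0.8, -0.3, -0.2]
opening: 0.0085
```

Request:
jog_arm(
  steps=[
    {"hand": 1, "linear": [0, 0, -3.5], "twist": 0},
    {"hand": 1, "linear": [0, 0, -3.5], "twist": 0},
    {"hand": 1, "linear": [-2.9, -0.3, 0], "twist": 0},
    {"hand": 1, "linear": [-2.9, -0.3, 0], "twist": 0},
    {"hand": 1, "linear": [-2.9, -0.3, 0], "twist": 0},
    {"hand": 1, "linear": [-2.9, -0.3, 0], "twist": 0},
    {"hand": 1, "linear": [-2.9, -0.3, 0], "twist": 0},
    {"hand": 1, "linear": [-2.9, -0.4, 0], "twist": 0},
    {"hand": 1, "linear": [-2.9, -0.4, 2], "twist": 0},
    {"hand": 1, "linear": [-2.9, -0.4, 3], "twist": 0},
    {"hand": 1, "linear": [0, 0, 3.5], "twist": 0},
    {"hand": 1, "linear": [0, 0, 3], "twist": 0},
    {"hand": 1, "linear": [0, 0, 1.5], "twist": 0},
    {"hand": 1, "linear": [0, 0, 0], "twist": 0},
    {"hand": -0.2, "linear": [0, 0, 0], "twist": 0},
    {"hand": -0.2, "linear": [0, 0, 0], "twist": 0},
    {"hand": -0.2, "linear": [0, 0, 0], "twist": 0},
    {"hand": -0.2, "linear": [0, 0, 0], "twist": 0},
    {"hand": -0.2, "linear": [0, 0, -2], "twist": 0},
    {"hand": -0.2, "linear": [0, 0, -4], "twist": 0},
  ],
)

```text
t: 10.85
position: [0.4754, -0.2704, 0.1163]
tool_rot: [0.727, 0.686, -0.001, -0.003]
contact_force: [-0.1, -1.0, -0.9]
opening: 0.0512
```

```bash
python3 - <<'E'
from h import *
from plant import *
go(None)
f=grab_frame("wrist");cv2.imwrite("pics/w3.png",f["img"][:,:,::-1])
g=grab_frame("scene");cv2.imwrite("pics/s3.png",g["img"][:,:,::-1])
E
```

```text
t 10.85 pos [ 0.4754 -0.2704  0.1163] jaw -3.33 F [-0.06 -1.   -0.94] Tq [-0.092  0.095 -0.014] open 0.0512 q [-33.2  -2.3  88.9  -0.   93.8 -29.9]
```

View pics/s3.png

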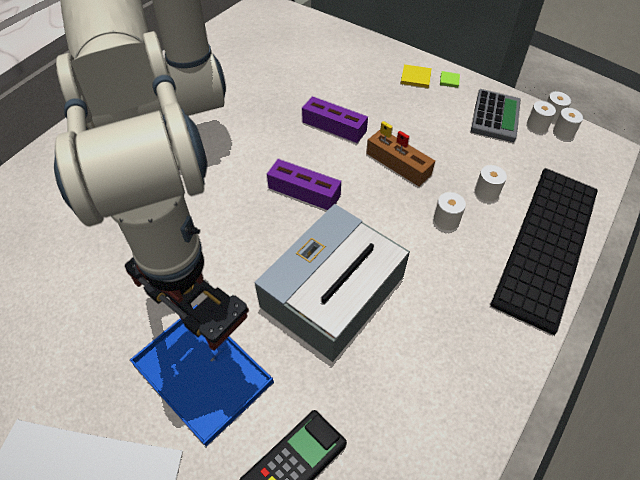

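View pics/w3.png

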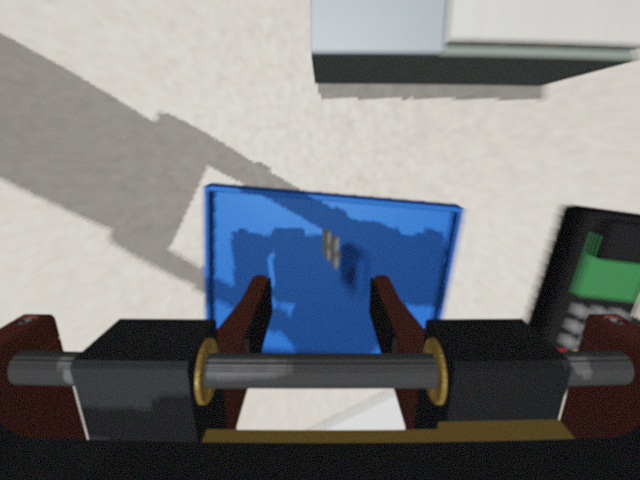

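```bash
python3 - <<'E'
from h import *
arc(np.array([.5034-.4752,.313+.2705]),-3.3,-85.9,18)
E
```

```text
per row cm [2.733 2.296] twist -4.772
```

Request:
jog_arm(
  steps=[
    {"hand": -0.2, "linear": [0, 0, -4], "twist": 0},
    {"hand": -0.2, "linear": [2.73, 2.3, 0], "twist": -4.77},
    {"hand": -0.2, "linear": [2.73, 2.3, 0], "twist": -4.77},
    {"hand": -0.2, "linear": [2.73, 2.3, 0], "twist": -4.77},
    {"hand": -0.2, "linear": [2.73, 2.3, 0], "twist": -4.77},
    {"hand": -0.2, "linear": [2.73, 2.3, 0], "twist": -4.77},
    {"hand": -0.2, "linear": [2.73, 2.3, 0], "twist": -4.77},
    {"hand": -0.2, "linear": [2.73, 2.3, 0], "twist": -4.77},
    {"hand": -0.2, "linear": [2.73, 2.3, 0], "twist": -4.77},
    {"hand": -0.2, "linear": [2.73, 2.3, 0], "twist": -4.77},
    {"hand": -0.2, "linear": [2.73, 2.3, 0], "twist": -4.77},
    {"hand": -0.2, "linear": [2.73, 2.3, 0], "twist": -4.77},
    {"hand": -0.2, "linear": [2.73, 2.3, 0], "twist": -4.77},
    {"hand": -0.2, "linear": [2.73, 2.3, 0], "twist": -4.77},
    {"hand": -0.2, "linear": [2.73, 2.3, 0], "twist": -4.77},
    {"hand": -0.2, "linear": [2.73, 2.3, 0], "twist": -4.77},
    {"hand": -0.2, "linear": [2.73, 2.3, 0], "twist": -4.77},
    {"hand": -0.2, "linear": [2.73, 2.3, 0], "twist": -4.77},
    {"hand": -0.2, "linear": [2.73, 2.3, 0], "twist": -4.77},
    {"hand": -0.2, "linear": [0, 0, 0], "twist": 0},
  ],
)

```text
t: 12.95
position: [0.5042, 0.3153, 0.1593]
tool_rot: [0.062, 0.998, 0.001, -0.0]
contact_force: [0.2, 0.2, -0.2]
opening: 0.0527
```

```bash
python3 - <<'E'
from h import *
from plant import *
go([.5034,.313,.0586],82.6)
g=grab_frame("top");cv2.imwrite("pics/t4.png",g["img"][:,:,::-1])
f=grab_frame("wrist");cv2.imwrite("pics/w4.png",f["img"][:,:,::-1])
E
```

```text
t 12.95 pos [0.5042 0.3153 0.1593] jaw 82.91 F [ 0.16  0.16 -0.23] Tq [-0.018  0.007  0.042] open 0.0527 q [ 28.7   4.2  78.    0.1  97.8 -54.2]
twist (half-turn-sym) 0.31
shift after twist cm [ 0.05 -0.24 10.07]
```

View pics/t4.png

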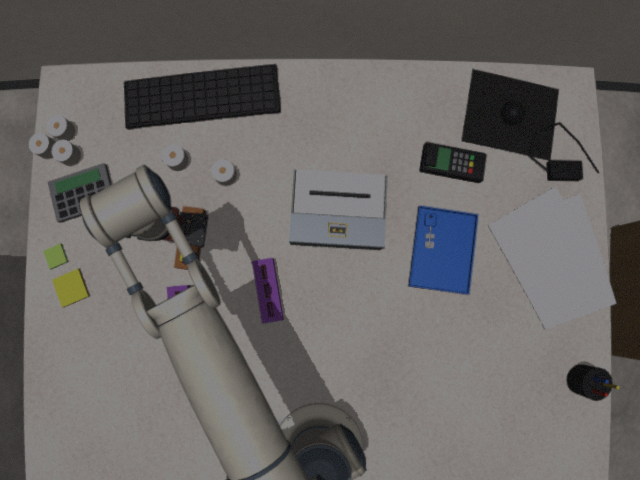

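View pics/w4.png

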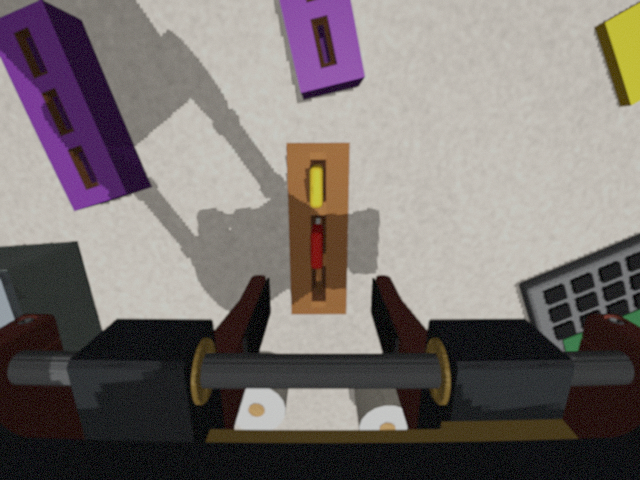

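Top view: the blue key lies in the tray, head at (430,218) and bit at (430,240), well inside the walls. Wrist view: red head at (317,247), about 2 mm off to the side because the arm is still settling. Descending on red.

Request:
jog_arm(
  steps=[
    {"hand": -0.2, "linear": [0, -0.15, 2], "twist": 0},
    {"hand": -0.2, "linear": [0, 0, 2], "twist": 0},
    {"hand": -0.2, "linear": [0, 0, 2], "twist": 0},
    {"hand": -0.2, "linear": [0, 0, 2], "twist": 0},
    {"hand": -0.2, "linear": [0, 0, 1.4], "twist": 0},
    {"hand": -0.2, "linear": [0, 0, 0.6], "twist": 0},
    {"hand": 1, "linear": [0, 0, 0], "twist": 0},
    {"hand": 1, "linear": [0, 0, 0], "twist": 0},
    {"hand": 1, "linear": [0, 0, 0], "twist": 0},
    {"hand": 1, "linear": [0, 0, 0], "twist": 0},
    {"hand": 1, "linear": [0, 0, 0], "twist": 0},
    {"hand": 1, "linear": [0, 0, 0], "twist": 0},
    {"hand": 1, "linear": [0, 0, 0], "twist": 0},
    {"hand": 1, "linear": [0, 0, 0], "twist": 0},
  ],
)

```text
t: 14.45
position: [0.5065, 0.3112, 0.0596]
tool_rot: [0.065, 0.998, 0.001, 0.0]
contact_force: [0.1, 3.8, 0.6]
opening: 0.0087
```

```bash
python3 - <<'E'
from h import *
from plant import *
go([.5034,.313,.0586],82.6)
s,M,th=st()
arc(np.array([.5175,-.0413])-s['position'][:2],th,th+3.3,12)
E
```

```text
t 14.45 pos [0.5065 0.3112 0.0596] jaw 82.55 F [0.12 3.84 0.56] Tq [ 0.659 -0.101 -0.024] open 0.0087 q [ 28.3   6.   86.3   0.1  87.7 -54.3]
twist (half-turn-sym) -0.05
shift after twist cm [0.33 0.14 0.1 ]
per row cm [-2.423 -2.138] twist 7.154
```

Grasp is about 3 mm off along the key's width and there is 4 N of side load, so I'll regrasp centred.

Request:
jog_arm(
  steps=[
    {"hand": 0.5, "linear": [0, 0, 0], "twist": 0},
    {"hand": 0.5, "linear": [0, 0, 0], "twist": 0},
    {"hand": 0.5, "linear": [0.32, 0.12, 0.1], "twist": 0},
    {"hand": 0.5, "linear": [0, 0, 0], "twist": 0},
    {"hand": 1, "linear": [0, 0, 0], "twist": 0},
    {"hand": 1, "linear": [0, 0, 0], "twist": 0},
    {"hand": 1, "linear": [0, 0, 0], "twist": 0},
    {"hand": 1, "linear": [0, 0, 0], "twist": 0},
  ],
)

```text
t: 15.25
position: [0.5034, 0.3121, 0.0581]
tool_rot: [0.065, 0.998, -0.0, -0.0]
contact_force: [-0.3, -0.3, 1.0]
opening: 0.0089
```

```bash
python3 - <<'E'
from h import *
from plant import *
go([.5034,.313,.0586],82.6)
s,M,th=st()
arc(np.array([.5175,-.0413])-s['position'][:2],th,th+3.3,12)
E
```

```text
t 15.25 pos [0.5034 0.3121 0.0581] jaw 82.53 F [-0.26 -0.31  0.96] Tq [ 0.012 -0.025 -0.024] open 0.0089 q [ 28.5   5.8  86.7  -0.   87.6 -54. ]
twist (half-turn-sym) -0.07
shift after twist cm [ 0.01  0.09 -0.05]
per row cm [-2.449 -2.121] twist 7.152
```

Request:
jog_arm(
  steps=[
    {"hand": 1, "linear": [0, 0, -2.5], "twist": 0},
    {"hand": 1, "linear": [0, 0, -4], "twist": 0},
    {"hand": 1, "linear": [0, 0, -4], "twist": 0},
    {"hand": 1, "linear": [0, 0, -3.5], "twist": 0},
    {"hand": 1, "linear": [-2.45, -2.12, 0], "twist": 7.15},
    {"hand": 1, "linear": [-2.45, -2.12, 0], "twist": 7.15},
    {"hand": 1, "linear": [-2.45, -2.12, 0], "twist": 7.15},
    {"hand": 1, "linear": [-2.45, -2.12, 0], "twist": 7.15},
    {"hand": 1, "linear": [-2.45, -2.12, 0], "twist": 7.15},
    {"hand": 1, "linear": [-2.45, -2.12, 0], "twist": 7.15},
    {"hand": 1, "linear": [-2.45, -2.12, 0], "twist": 7.15},
    {"hand": 1, "linear": [-2.45, -2.12, 0], "twist": 7.15},
    {"hand": 1, "linear": [-2.45, -2.12, 0], "twist": 7.15},
    {"hand": 1, "linear": [-2.45, -2.12, 0], "twist": 7.15},
    {"hand": 1, "linear": [-2.45, -2.12, 0], "twist": 7.15},
    {"hand": 1, "linear": [-2.45, -2.12, 0], "twist": 7.15},
    {"hand": 1, "linear": [0, 0, 0], "twist": 0},
    {"hand": 1, "linear": [0, 0, 0], "twist": 0},
  ],
)

```text
t: 17.05
position: [0.5178, -0.0416, 0.1984]
tool_rot: [0.727, 0.687, 0.0, 0.0]
contact_force: [0.7, -0.2, 0.0]
opening: 0.0088
```

```bash
python3 - <<'E'
from h import *
from plant import *
go([.5175,-.0413,.0951],-3.3)
E
```

```text
t 17.05 pos [ 0.5178 -0.0416  0.1984] jaw -3.26 F [ 0.66 -0.18  0.04] Tq [-0.052  0.036 -0.002] open 0.0088 q [ -8.4  -7.5  85.5   0.  101.9  -5.1]
twist (half-turn-sym) 0.04
shift after twist cm [ 0.03 -0.03 10.33]
```

Request:
jog_arm(
  steps=[
    {"hand": 1, "linear": [0, 0, 2], "twist": 0},
    {"hand": 1, "linear": [0, 0, 2.5], "twist": 0},
    {"hand": 1, "linear": [0, 0, 1], "twist": 0},
    {"hand": 1, "linear": [0, 0, 1], "twist": 0},
    {"hand": 1, "linear": [0, 0, 1], "twist": 0},
    {"hand": 1, "linear": [0, 0, 1], "twist": 0},
    {"hand": 1, "linear": [0, 0, 1], "twist": 0},
    {"hand": 1, "linear": [0, 0, 0.6], "twist": 0},
    {"hand": 1, "linear": [0, 0, 0.3], "twist": 0},
    {"hand": 1, "linear": [0, 0, 0.05], "twist": 0},
    {"hand": 1, "linear": [0, 0, 0], "twist": 0},
  ],
)

```text
t: 18.15
position: [0.5178, -0.0413, 0.0954]
tool_rot: [0.727, 0.687, 0.0, 0.0]
contact_force: [-4.3, -0.3, 7.8]
opening: 0.0087
```

```bash
python3 - <<'E'
from h import *
go([.5175,-.0413,.0951],-3.3)
E
```

```text
t 18.15 pos [ 0.5178 -0.0413  0.0954] jaw -3.27 F [-4.32 -0.32  7.83] Tq [ 0.061  1.226 -0.04 ] open 0.0087 q [-8.3 -6.6 95.1  0.  91.4 -5. ]
twist (half-turn-sym) 0.03
shift after twist cm [-0.   -0.03  0.03]
```

Request:
jog_arm(
  steps=[
    {"hand": 1, "linear": [0, 0, 0], "twist": 8},
    {"hand": 1, "linear": [0, 0, 0], "twist": 8},
    {"hand": 1, "linear": [0, 0, 0], "twist": 8},
    {"hand": 1, "linear": [0, 0, 0], "twist": 8},
  ],
)

```text
t: 18.55
position: [0.5182, -0.041, 0.0954]
tool_rot: [0.889, 0.457, 0.001, 0.0]
contact_force: [-3.2, 1.3, 6.3]
opening: 0.0089
```

```bash
python3 - <<'E'
from h import *
go([.5175,-.0413,.0951])
E
```

```text
t 18.55 pos [ 0.5182 -0.041   0.0954] jaw -35.58 F [-3.18  1.32  6.31] Tq [0.305 0.842 0.036] open 0.0089 q [-8.3 -6.6 95.1  0.  91.4 27.3]
shift after twist cm [-0.07 -0.04  0.03]
```

Request:
jog_arm(
  steps=[
    {"hand": 1, "linear": [0, 0, 0], "twist": 8},
    {"hand": 1, "linear": [0, 0, 0], "twist": 8},
    {"hand": 1, "linear": [0, 0, 0], "twist": 8},
  ],
)

```text
t: 18.85
position: [0.5184, -0.0411, 0.0954]
tool_rot: [0.965, 0.262, 0.001, 0.0]
contact_force: [-1.9, 0.6, 6.6]
opening: 0.0087
```

```bash
python3 - <<'E'
from h import *
go([.5175,-.0413,.0951])
E
```

```text
t 18.85 pos [ 0.5184 -0.0411  0.0954] jaw -59.58 F [-1.94  0.6   6.65] Tq [0.082 0.641 0.04 ] open 0.0087 q [-8.3 -6.6 95.1  0.  91.3 51.3]
shift after twist cm [-0.09 -0.02  0.03]
```

Red turns freely. Completing the quarter turn.

Request:
jog_arm(
  steps=[
    {"hand": 1, "linear": [0, 0, 0], "twist": 8},
    {"hand": 1, "linear": [0, 0, 0], "twist": 8},
    {"hand": 1, "linear": [0, 0, 0], "twist": 8},
    {"hand": 1, "linear": [0, 0, 0], "twist": 8},
    {"hand": 1, "linear": [0, 0, 0], "twist": 2},
    {"hand": 1, "linear": [0, 0, 0], "twist": 0},
  ],
)

```text
t: 19.45
position: [0.5184, -0.0419, 0.0954]
tool_rot: [1.0, -0.029, 0.001, 0.001]
contact_force: [-4.1, -1.7, 6.4]
opening: 0.0091
```

```bash
python3 - <<'E'
from h import *
go([.5175,-.0413,.0951])
E
```

```text
t 19.45 pos [ 0.5184 -0.0419  0.0954] jaw -93.35 F [-4.14 -1.75  6.43] Tq [-0.315  0.626  0.021] open 0.0091 q [-8.3 -6.6 95.1 -0.1 91.3 85. ]
shift after twist cm [-0.09 -0.05  0.03]
```

Request:
jog_arm(
  steps=[
    {"hand": -0.2, "linear": [0, 0, 0], "twist": 0},
    {"hand": -0.2, "linear": [0, 0, 0], "twist": 0},
    {"hand": -0.2, "linear": [0, 0, 0], "twist": 0},
    {"hand": -0.2, "linear": [0, 0, -1], "twist": 0},
    {"hand": -0.2, "linear": [0, 0, -3], "twist": 0},
    {"hand": -0.2, "linear": [0, 0, -3], "twist": 0},
    {"hand": 0.5, "linear": [0, 0, -1], "twist": 0},
    {"hand": 1, "linear": [0, 0, 0], "twist": 0},
  ],
)

```text
t: 20.25
position: [0.5188, -0.0414, 0.1758]
tool_rot: [1.0, -0.028, 0.002, 0.0]
contact_force: [-1.0, -0.5, -1.0]
opening: 0.0403
```

```bash
python3 - <<'E'
from h import *
from plant import *
go([.5777,-.0448,.0955],-93.3)
f=grab_frame("wrist");cv2.imwrite("pics/w5.png",f["img"][:,:,::-1])
g=grab_frame("scene");cv2.imwrite("pics/s5.png",cv2.resize(g["img"][120:340,230:420,::-1],None,fx=2.7,fy=2.7))
E
```

```text
t 20.25 pos [ 0.5188 -0.0414  0.1758] jaw -93.27 F [-1.03 -0.47 -0.97] Tq [-0.022  0.178  0.029] open 0.0403 q [-8.3 -7.6 87.9  0.  99.5 85. ]
twist (half-turn-sym) 0.03
shift after twist cm [ 5.9  -0.    8.03]
```

View pics/s5.png

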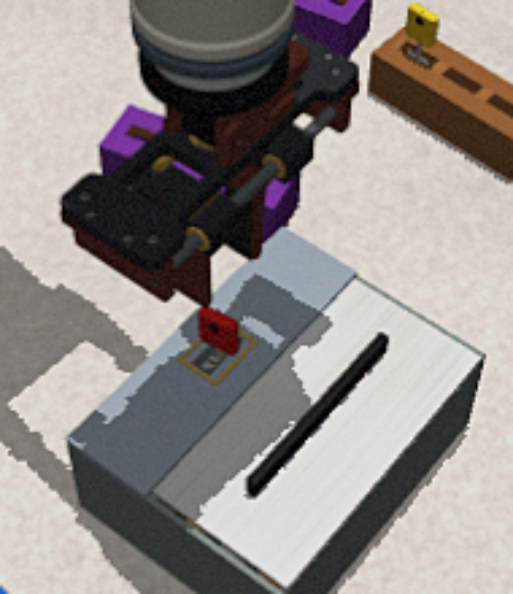

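View pics/w5.png

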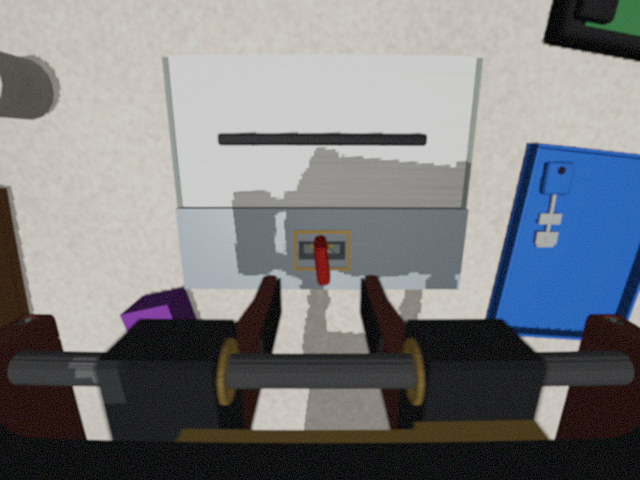

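The red key stands turned in the lock (scene crop (220,330), wrist (321,260)). The cover is shut, the blue key lies flat in the tray at the right of the wrist view, and yellow is still in the stand. Moving in front of the rib with the fingers shut.

Request:
jog_arm(
  steps=[
    {"hand": 1, "linear": [2, 0, 0], "twist": 0},
    {"hand": 1, "linear": [2, 0, 0], "twist": 0},
    {"hand": 1, "linear": [1.9, 0, 0], "twist": 0},
    {"hand": 1, "linear": [0, 0, 2], "twist": 0},
    {"hand": 1, "linear": [0, 0, 3], "twist": 0},
    {"hand": 1, "linear": [0, 0, 2], "twist": 0},
    {"hand": 1, "linear": [0, 0, 1], "twist": 0},
    {"hand": 1, "linear": [0, 0, 0], "twist": 0},
  ],
)

```text
t: 21.15
position: [0.5759, -0.0445, 0.0919]
tool_rot: [1.0, -0.029, -0.001, -0.0]
contact_force: [-0.3, -0.8, 0.3]
opening: 0.0003
```

```bash
python3 - <<'E'
from h import *
go([.6705,-.0501,.0955],-93.3)
E
```

```text
t 21.15 pos [ 0.5759 -0.0445  0.0919] jaw -93.27 F [-0.27 -0.78  0.28] Tq [ 0.007  0.135 -0.034] open 0.0003 q [-7.8  2.7 86.4  0.  91.  85.5]
twist (half-turn-sym) 0.03
shift after twist cm [ 9.47  0.01 -0.36]
```

Request:
jog_arm(
  steps=[
    {"hand": 1, "linear": [0.5, 0, -0.4], "twist": 0},
    {"hand": 1, "linear": [0.7, 0, 0], "twist": 0},
    {"hand": 1, "linear": [0.8, 0, 0], "twist": 0},
    {"hand": 1, "linear": [0.8, 0, 0], "twist": 0},
    {"hand": 1, "linear": [0.8, 0, 0], "twist": 0},
    {"hand": 1, "linear": [0.8, 0, 0], "twist": 0},
  ],
)

```text
t: 21.75
position: [0.6214, -0.0473, 0.0977]
tool_rot: [1.0, -0.029, -0.0, 0.0]
contact_force: [-2.7, -0.9, 1.6]
opening: 0.0006
```

Pushing at about 2.7 N, so the cover slides freely.

Request:
jog_arm(
  steps=[
    {"hand": 1, "linear": [1, 0, 0], "twist": 0},
    {"hand": 1, "linear": [1, 0, 0], "twist": 0},
    {"hand": 1, "linear": [1, 0, 0], "twist": 0},
    {"hand": 1, "linear": [0.8, 0, 0], "twist": 0},
    {"hand": 1, "linear": [0.6, 0, 0], "twist": 0},
    {"hand": 1, "linear": [0.3, 0, 0], "twist": 0},
    {"hand": 1, "linear": [0, 0, 0], "twist": 0},
  ],
)

```text
t: 22.45
position: [0.6679, -0.0498, 0.0973]
tool_rot: [1.0, -0.029, 0.0, -0.0]
contact_force: [-0.1, 0.3, 1.1]
opening: 0.0007
```

Request:
jog_arm(
  steps=[
    {"hand": 1, "linear": [0.2, 0, 0], "twist": 0},
    {"hand": 1, "linear": [0.2, 0, 0], "twist": 0},
    {"hand": 1, "linear": [0.1, 0, 0], "twist": 0},
  ],
)

```text
t: 22.75
position: [0.6683, -0.0498, 0.0973]
tool_rot: [1.0, -0.029, -0.005, -0.0]
contact_force: [-21.0, 1.5, 7.6]
opening: 0.0006
```

End stop reached (21 N). Back off, lift and look.

Request:
jog_arm(
  steps=[
    {"hand": 1, "linear": [-0.8, 0, 0], "twist": 0},
    {"hand": 1, "linear": [-0.5, 0, 0], "twist": 0},
    {"hand": 1, "linear": [0, 0, -3], "twist": 0},
    {"hand": 1, "linear": [0, 0, -4], "twist": 0},
    {"hand": 1, "linear": [0, 0, -4], "twist": 0},
    {"hand": 1, "linear": [0, 3, -2], "twist": 0},
    {"hand": 1, "linear": [0, 3, 0], "twist": 0},
    {"hand": 1, "linear": [0, 4, 0], "twist": 0},
    {"hand": 1, "linear": [0, 4, 0], "twist": 0},
    {"hand": 1, "linear": [0, 4, 0], "twist": 0},
    {"hand": 1, "linear": [0, 0, 0], "twist": 0},
    {"hand": 1, "linear": [0, 0, 0], "twist": 0},
  ],
)

```text
t: 23.95
position: [0.6492, -0.2299, 0.2274]
tool_rot: [1.0, -0.029, 0.0, -0.0]
contact_force: [0.2, 0.4, 0.1]
opening: 0.0002
```

```bash
python3 - <<'E'
from h import *
from plant import *
go(None)
g=grab_frame("scene");pickle.dump(g,open("pics/s6.pkl","wb"));cv2.imwrite("pics/s6.png",g["img"][:,:,::-1])
f=grab_frame("top");pickle.dump(f,open("pics/t6.pkl","wb"));cv2.imwrite("pics/t6.png",cv2.resize(f["img"][100:310,150:500,::-1],None,fx=2.2,fy=2.2))
cv2.imwrite("pics/s6c.png",cv2.resize(g["img"][190:300,250:420,::-1],None,fx=4.5,fy=4.5))
for nm,ff,roi in (('T',f,(290,150,395,215)),):
    m=mask(ff,(0,0,0),(180,255,45),roi)
    for c in big(m)[:3]: r=cv2.minAreaRect(c);print(r,onz(ff,r[0],.106).round(4))
E
```

```text
t 23.95 pos [ 0.6492 -0.2299  0.2274] jaw -93.37 F [0.15 0.36 0.13] Tq [-0.037  0.145 -0.015] open 0.0002 q [-22.3  19.6  53.6   0.  106.8  71. ]
((320.5697021484375, 195.76544189453125), (53.69028854370117, 33.99300003051758), 3.7313973903656006) [ 0.5934 -0.0023  0.106 ]
((367.93206787109375, 198.062255859375), (31.405113220214844, 33.055728912353516), 2.4895529747009277) [ 0.5884 -0.1108  0.106 ]
((341.4825134277344, 158.28013610839844), (57.26327133178711, 2.9941580295562744), 3.5763344764709473) [ 0.6816 -0.0507  0.106 ]
```

View pics/s6.png

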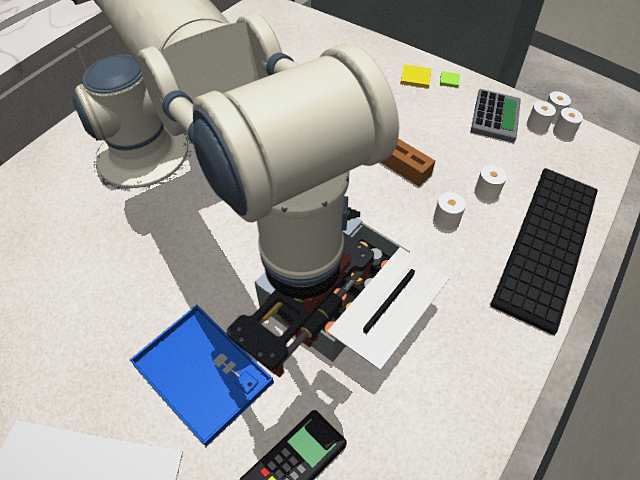

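View pics/t6.png

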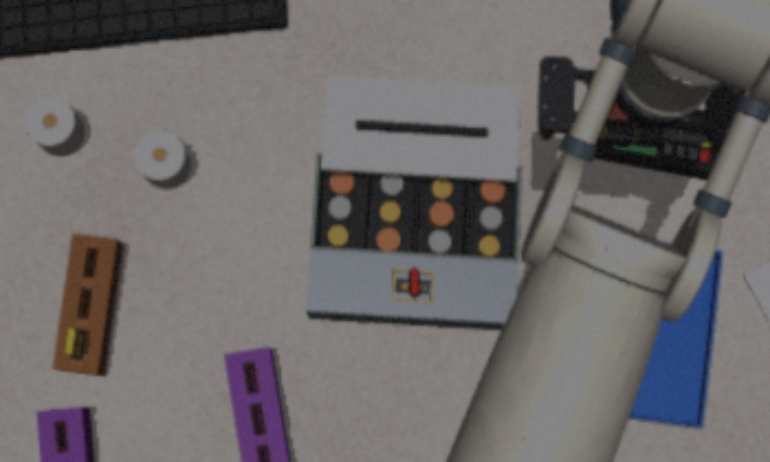

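View pics/s6c.png

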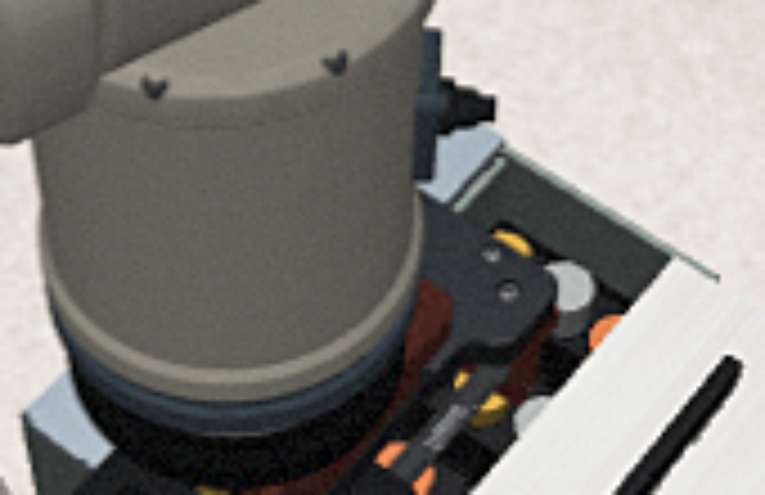

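```bash
python3 - <<'E'
from h import *
from plant import *
T=pickle.load(open("pics/t6.pkl","rb"))
c=big(mask(T,(0,130,50),(6,255,255),(320,215,355,245))|mask(T,(174,130,50),(180,255,255),(320,215,355,245)))[0]
r=cv2.minAreaRect(c);print(r,onz(T,r[0],.13).round(4))
print(job_done())
E
```

```text
((338.0, 227.5), (4.0, 11.0), 0.0) [ 0.5173 -0.0407  0.13  ]
the job is handed in; nothing more can be done
None
```

The red key was the right one. It is in the lock, turned 90° clockwise, the cover is fully open, and I handed the job in at about 24 s of the 72 s allowed.

- **Blue key:** pushed home, it hit a hard stop (0.8 N m, with the jaws being pried open). I turned it back, pulled it out and laid it flat in the tray.
- **Red key:** pushed home (TCP height 0.0954 m, about 8 N), it turned the quarter turn at about 0.04 N m or less. I had to regrasp it once in the stand, because the first grip was about 3 mm off centre.
- **Yellow key:** not needed, still upright in the stand.
- **Cover:** pushed by its rib until it met the end stop at 21 N. From the top view, the rib moved about 84 mm of the 85.

**Last checks:**
- In the top view, the red head (taken at its home height, 0.13 m) is within 1 mm of the keyhole's axis.
- I did not measure the key's tilt; it looked upright in the pictures.
- The barrel angle is not readable either. I infer it passed 0.95 rad from the 90° key turn, less the 0.3 rad play, and from the cover sliding freely.
- The paper rolls and card terminal were not touched.
- No check failed or disagreed.

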